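Draw the mould frame's safety bolt

TASK

Unlock the side board of the mould frame: press the long spring catch bar down with one fingertip and, keeping it held down, push the bolt by its upright tab with the other fingertip, away from the mould, until it is fully drawn and stops. Then take the fingers away so that the catch springs back up and locks the bolt open. Only press and push: pick nothing up, and leave the loose things where they are.

Things in the scene. Friction and masses are not known exactly. Their poses are not given: they have to be found in the camera images.
- board: casting board 300 x 500 x 18 mm fixed on the table, grey top. Origin: centre of its underside; x away from the robot, y to the robot's left (turned by up to 25 degrees), z up. At y -237 to 28 mm it carries a yellow rubber mould in a plywood frame (top 62 mm above the table), at y 73 to 243 mm the steel bolt plate.
- plate (a point): centre of the top of the dark steel plate (150 x 170 mm, board x by y), 22 mm above the table, fixed; axes as the board's. Bolt and catch bar lie on it side by side, both along board y: the bolt on the robot's side, at x = -35 mm, the catch bar at x = +35 mm. The bolt's guide brackets reach 54 mm above the table.
- bolt_tab (a point): middle of the top edge of the bolt's upright tab, moving with the bolt; axes as the board's. The tab: steel, 24 mm wide (board x), 6 mm thick (board y), top 84 mm above the table; it stands on the 12 mm round bolt rod (its top 50 mm above the table). On the tab's mould side the space above 54 mm is free for 70 mm. Locked: 115 mm along board y.
- catch_bar (a point): centre of the top face of the spring catch's press bar, moving with it; axes as the board's. Steel, 24 mm wide (board x), 114 mm long (board y), 70 mm from the bolt's line and parallel to it; centre 128 mm along board y; top 72 mm above the table when up, 64 mm fully down. It moves straight down, wherever it is pressed; a fingertip can slide along it.
- bolt (a joint): travel of the bolt in m: 0 locked (nose in the keeper on the mould frame), 0.046 fully drawn, at its stop; grows along board +y, away from the mould. About 2.5 N of friction; stays where left. With the catch up it moves only 3 mm, then the catch's tooth blocks it. Past 0.039 the catch, let go, springs up behind the bolt's flange and locks it open.
- catch (a joint): how far the catch bar is pressed down in m: 0 up, 0.008 fully down at its stop; pressed by more than about 0.006 it frees the bolt. Spring: 3.6 N at the start, 7.2 N fully down; it springs up when let go, unless the bolt's flange is over its tooth.
- tin: tin of release wax, aluminium disc 58 mm across, 28 mm tall, standing on the board on the robot's side of the steel plate; origin at the centre of its underside. Bystander.
- brush: brush, 170 mm long, lying on the board on the far side of the steel plate; origin under its middle. Bystander.
- knife: flat spatula-like putty knife, 200 mm long, lying on the table. Bystander.
- can: blue and white spray can, 66 mm across, 190 mm tall, standing on the table to the robot's left; origin at the centre of its underside. Bystander.
- cup: white mixing cup, 76 mm across, 85 mm tall, standing on the table; origin at the centre of its underside. Bystander.
- jar: amber jar, 70 mm across, 75 mm tall, standing on the table; origin at the centre of its underside. Bystander.
- offcut: plywood offcut 110 x 45 x 20 mm, lying on the table; origin at the centre of its underside. Bystander.

How it is judged:
On the way, in this order (a step that is already met when the one before it is completed fails the run):
1. a fingertip holds the catch bar down while the bolt is still locked (value of joint catch above 0.005 m and contact force between the fingers and catch above 0.5 N and value of joint bolt below 0.01 m), for 0.1 s.
2. the bolt is drawn by a finger beyond 40 mm with the catch still held down by the other (value of joint catch above 0.005 m and contact force between the fingers and catch above 0.5 N and value of joint bolt above 0.04 m and contact force between the fingers and bolt above 0.3 N), for 0.05 s.
At the end, for the whole second after the job is handed in: The bolt stands drawn by more than 38 mm, the catch bar is up again (within 2 mm) behind it, and no loose thing is more than 30 mm from where it stood (value of joint bolt above 0.038 m and value of joint catch below 0.002 m and distance of each of tin, brush, knife, can, cup, jar, offcut from where it was at the start of the episode below 0.03 m and velocity of joint bolt between -0.01 and 0.01 m/s); the robot touches nothing.
It fails at once if a loose thing is moved by more than 30 mm, lifted or carried (distance of any of tin, brush, knife, can, cup, jar, offcut from where it was at the start of the episode above 0.03 m).
It also fails if it takes over 38 s, if anything falls off the work surface, if the arm or the gripper's body presses on something with over 40 N, if the wrist force passes 120 N, or if a joint passes its speed limit or range.

ROBOT

A 6-joint arm with a two-finger parallel gripper is mounted at the origin on the work surface. World frame = base frame: x ahead of the robot, y to its left, z up, the work surface at z = 0. Lengths are in m, angles in rad, forces in N, time in s.
With the tool pointing down it reaches from about 0.375 to 0.975 m from the base axis. Payload 3.8 kg.
Tool frame: the origin (TCP) lies midway between the tips of the shut fingers; the grasp point (between the pads) lies 19 mm behind it; z points along the fingers, y is the direction in which the jaws open and shut (so a half turn about z gives the same grasp; the last joint's range is limited). The gripper opens to 85 mm and grips with 20 to 120 N. Pads are 22 mm wide; open, the fingers measure 114 mm over their backs; the gripper's body (76 mm by 85 mm) begins 54 mm behind the grasp point. The pads swing forward as they close: fully open they stand 13 mm farther back than shut.
Start: joints at [1.089, 0.264, 1.604, -0, 1.274, -0.037], TCP at [0.29, 0.609, 0.231] pointing down, gripper open.
Joint ranges: [-2.63, 2.63], [-0.94, 2.18], [0.31, 2.57], [-1.31, 4.45], [0, 2.66], [-2.55, 2.55]. Speed limits (rad/s): [2.57, 2.57, 3.14, 3.14, 3.14, 3.14].

INTERFACE

Orientations are given as a rotation vector (axis times angle).
In Python, from workcell import bot gives the robot as it stands. The module is installed in compiled form; this text tells all that it offers.
- The arm moves only by the tool play_rows, never from a script. Its argument "series" is a list of rows, each an object with "translation": the shift along the tool's x, y, z in m, a list of three; "spin": the turn about the tool's z in units of 5 degrees (1.0 is 5 degrees). In form: [{"translation": [dx, dy, dz], "spin": spin}, ...]. A call has 1 to 5 rows; each row shifts and turns the commanded pose from where the row before left it, along the tool's axes as they then stand; what a row does not reach is not made up. A row lasts 1/10 s, in which the tool goes at most 50 mm and 8.59 degrees, less where a joint would pass 70% of its speed; a pose out of reach is approached as far as the arm can. A call is refused whole if a number of a shift passes 0.05 or a number of a turn 1, either way. A call with a gripper value outside its range is refused whole. "jaw" is the gripper's target within -1 to 1 (fully open at 1, half-way at 0, shut at -1), set as the call begins (left out, the last holds). The fingers move at their own pace and stop on an object; "force" is the grip in N (left out, the last holds). Time passes only in rows, so rows that do not move let the fingers close. It gives the time, the measured TCP pose, the force and the opening at its end, in the units of the state.
- bot.read_state(): the state, without advancing time (a new reading comes with each control period).
- bot.read_camera(name): name is "side" or "top"; returns the picture (480x640x3 uint8, blue, green, red); there is no depth.
- bot.get_calibration(name): a dict with "fov_y" (degrees; the focal length in pixels is half the picture's height over the tangent of half this angle, whatever the lens; pixels are square), "cx", "cy" (the principal point, pixels), "R" (3x3) and "t" (3): a world point X has camera coordinates R X + t. Camera axes: x right, y down, z forward; pixel columns grow to the right and rows downward; lengths in m; the calibration is good to about 2 mm. A picture is of the moment at which its call begins. get_calibration takes no time and is no camera call.
- bot.finish_job(): hands the job in, once; it reports no verdict.
The state is a dict: "time": time; "q": joint angles; "joint_vel": joint speeds; "joint_torque": joint torques, N m; "tool_pos": TCP position; "tcp_rot": TCP orientation; "wrist_force": force on the tool from outside, world axes, zero at the start; "torque": the same for the moment, N m; "width": opening from 0.0 (shut) to 1.0 (fully open).
Only numpy, scipy, OpenCV 4.12 (cv2) and the standard library are available. Lean on these libraries where they do the work, as an engineer would, in place of code of your own. Each camera call takes 0.05 s, during which the arm holds its last target. There are 200 camera calls.

## Working session

There is one attempt and no reset: what is moved stays moved. The work goes in short steps, Python scripts to look and compute and a tool call to move; the robot and the scene stay as the last step left them, time stands still between calls to the robot, and variables do not carry over. Pictures are saved under pics/ and viewed, about 8 in all and at most 12, crops included, and the job is handed in when it is done.

Besides the shell and the picture viewer there is one more tool, called after "Call:" by a JSON object that holds its "name" and its "arguments", one argument or row to a line. play_rows: Moves the arm, as the interface text tells. Its arguments: {"type":"object","properties":{"series":{"type":"array","items":{"type":"object","properties":{"translation":{"type":"array","items":{"type":"number"}},"spin":{"type":"number"}}}},"jaw":{"type":"number"},"force":{"type":"number"}},"required":["series"]}

```bash
mkdir -p pics
python3 - <<'E'
from workcell import bot
import cv2
s=bot.read_state(); print(s)
for n in("top","side"):
    c=bot.get_calibration(n); print(n,c)
    cv2.imwrite(f"pics/{n}0.png",bot.read_camera(n))
E
```

```text
{'time': 0.0, 'q': array([ 1.08911740e+00,  2.64739568e-01,  1.60537217e+00,  2.89219550e-05,
        1.27370895e+00, -3.69256832e-02]), 'joint_vel': array([ 0.00128009,  0.00022172, -0.00018938, -0.00041685,  0.00153623,
        0.00086534]), 'joint_torque': array([-2.05198769e-03, -5.15106797e+01, -3.67314613e+01, -3.86487536e-04,
        1.28998450e-02, -1.81850532e-05]), 'tool_pos': array([0.29007781, 0.60868023, 0.22997218]), 'tcp_rot': array([-0.69275379, -3.06364623,  0.00337101]), 'wrist_force': array([-0.29164539, -0.83370875, -0.38829936]), 'torque': array([ 0.00334399, -0.01553638,  0.04118991]), 'width': 1.0006666136331517}
top {'fov_y': 57.72758611165073, 'cx': 324.7161287042536, 'cy': 239.3082938478167, 'R': array([[ 0.01165363, -0.99976201, -0.01844208],
       [-0.99172441, -0.00919778, -0.12805504],
       [ 0.12785494,  0.01978176, -0.99159558]]), 't': array([8.47350692e-04, 5.06564969e-01, 1.37167591e+00])}
side {'fov_y': 56.07019434585863, 'cx': 322.1980671408266, 'cy': 240.9808612853416, 'R': array([[ 0.90649601, -0.42214019,  0.00791455],
       [-0.26370335, -0.5807122 , -0.77021678],
       [ 0.32973553,  0.69611134, -0.63773308]]), 't': array([-0.45832089,  0.18331185,  1.11887814])}
```

View pics/top0.png

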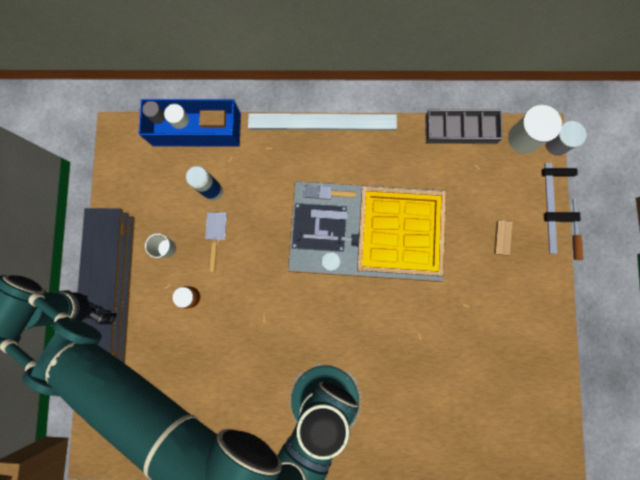

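View pics/side0.png

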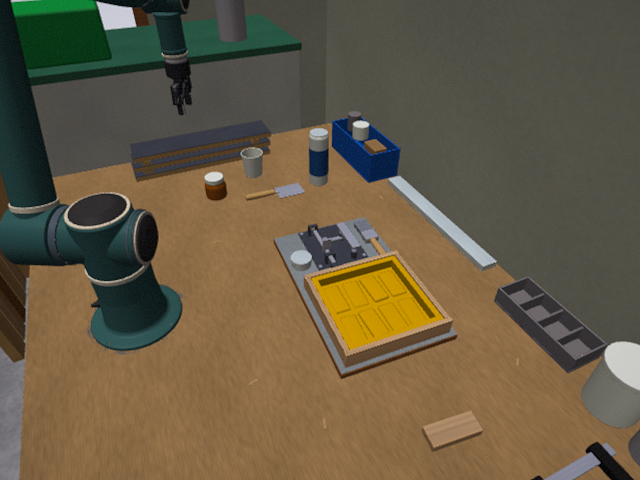

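The top view shows the board at about (290–445, 181–280) with the mould on the right and the plate at about (320, 227). The side view shows the plate near (335, 245). I'll zoom both crops.

Run:
```python
import cv2,numpy as np
a=cv2.imread("pics/top0.png")[170:290,280:450]
b=cv2.imread("pics/side0.png")[210:380,265:465]
a=cv2.resize(a,None,fx=4.6,fy=4.6,interpolation=cv2.INTER_CUBIC)
b=cv2.resize(b,None,fx=3.5,fy=3.5,interpolation=cv2.INTER_CUBIC)
cv2.imwrite("pics/ta.png",a);cv2.imwrite("pics/sb.png",b)
```

```text
(no output)
```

View pics/ta.png

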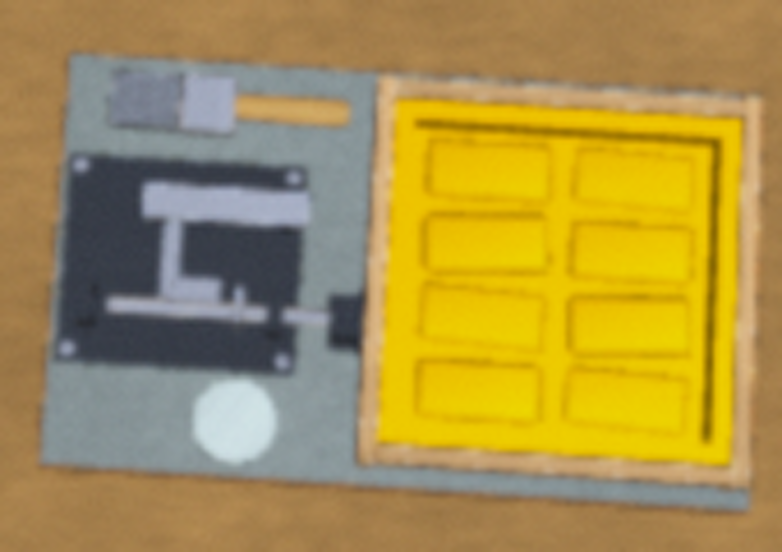

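View pics/sb.png

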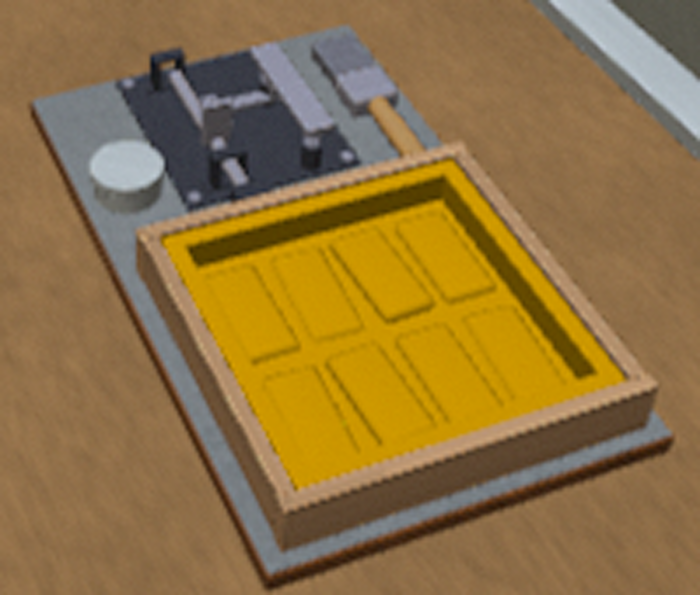

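```bash
cat > h.py <<'E'
import numpy as np
from workcell import bot
def proj(n,X):
    c=bot.get_calibration(n); p=np.atleast_2d(X)@c["R"].T+c["t"]
    f=240/np.tan(np.radians(c["fov_y"])/2)
    return f*p[:,:2]/p[:,2:]+[c["cx"],c["cy"]]
def world(b,P):
    P=np.atleast_2d(P);c,s=np.cos(b[2]),np.sin(b[2])
    return np.c_[b[0]+c*P[:,0]-s*P[:,1],b[1]+s*P[:,0]+c*P[:,1],P[:,2]]
E
python3 - <<'E'
from h import *
from scipy.optimize import least_squares
T=[(.15,.25,.018,70,55),(-.15,.25,.018,42,465),(-.15,-.25,.018,748,510),
(.075,.243,.022,68,153),(.075,.073,.022,308,168),(-.075,.073,.022,293,375),(-.075,.243,.022,55,360),
(.047,.185,.072,142,184),(.023,.185,.072,142,217),(.023,.071,.072,310,222),(.047,.071,.072,310,190),(-.035,.115,.084,240,285)]
S=[(.15,.25,.018,350,27),(-.15,.25,.018,33,103),(-.15,-.25,.018,270,575),(.15,-.25,.018,672,438),
(.047,.185,.072,275,43),(.023,.185,.072,252,47),(.023,.071,.072,308,132),(.047,.071,.072,333,123),(-.035,.115,.084,216,98)]
T=np.array(T,float);S=np.array(S,float)
uT=(T[:,3:]+.5)/4.6-.5+[280,170]; uS=(S[:,3:]+.5)/3.5-.5+[265,210]
def r(b,w=1):
    return proj("top",world(b,T[:,:3]))-uT, proj("side",world(b,S[:,:3]))-uS
for m in("both","top","side"):
    f=lambda b:np.concatenate([x.ravel() for x in (r(b) if m=="both" else [r(b)[m=="side"]])])
    o=least_squares(f,[.5,0,0],loss="soft_l1");print(m,o.x,o.cost)
    if m=="both": print(r(o.x)[0].round(1),r(o.x)[1].round(1)); b=o.x
np.save("b.npy",b)
print(world(b,[[-.035,.115,.084],[.035,.128,.072]]))
s=bot.read_state();print(proj("top",s["tool_pos"]),proj("side",s["tool_pos"]))
E
```

```text
both [ 0.54002025 -0.1328038  -0.05422997] 11.54220290516397
[[-0.2 -0.8]
 [-1.   0.4]
 [ 0.9  0.7]
 [ 0.5 -0.1]
 [-0.  -0.2]
 [ 0.5  0.2]
 [-0.1  0.2]
 [ 0.7 -0.4]
 [ 0.2 -0.1]
 [-0.3  1.1]
 [ 0.2  0.5]
 [-0.2  4.2]] [[ 0.1 -1.6]
 [-1.1 -1.3]
 [-0.4  0.5]
 [ 1.7 -1. ]
 [ 0.6 -1.1]
 [-0.4 -0.4]
 [ 0.2 -0.8]
 [ 1.1 -0.3]
 [ 0.5  0.8]]
top [ 0.54143734 -0.13255154 -0.04971441] 5.282700532477105
side [ 0.53847935 -0.13400987 -0.05578111] 4.905223540893072
[[ 0.51130509 -0.01607574  0.084     ]
 [ 0.58190683 -0.00688909  0.072     ]]
[[102.5311472  306.40445416]] [[186.07446764 112.889407  ]]
```

The fit agrees within about 1 px (board at 0.540, -0.133, yaw -3.1°). My plan is to set the tool y axis along board x, space the fingertips about 70 mm apart, and centre them at board (0, 0.093).

```bash
cat >> h.py <<'E'
from scipy.spatial.transform import Rotation as Ro
def plan(target,n):
    "rows from measured pose to board point; tool x=board y, y=board x"
    b=np.load("b.npy"); s=bot.read_state(); g=world(b,target)[0]
    R=Ro.from_rotvec(s["tcp_rot"]).as_matrix()
    a=np.arctan2(R[1,1],R[0,1])-b[2]   # world turn to undo = + spin
    print("t",s["time"],"pos",s["tool_pos"].round(4),"goal",g.round(4),"yawerr deg",np.degrees(a).round(2),"tilt",R[:,2].round(4),"F",s["wrist_force"].round(1),"w",round(s["width"],3))
    d=(g-s["tool_pos"])/n
    for i in range(n):
        print((R.T@d).round(4),"spin",np.degrees(a/n).round(3)/5)
        R=R@Ro.from_euler("z",a/n).as_matrix()
    p=s["tool_pos"]-[b[0],b[1],0];c,q=np.cos(b[2]),np.sin(b[2])
    print("board xyz",np.round([c*p[0]+q*p[1],-q*p[0]+c*p[1],p[2]],4))
E
python3 -c "
from h import *
plan([0,.093,.225],15)"
```

```text
t 0.1 pos [0.2901 0.6087 0.2301] goal [ 0.5451 -0.0399  0.225 ] yawerr deg 67.62 tilt [-9.0e-04 -1.8e-03 -1.0e+00] F [-0.3  0.3 -0.4] w 0.999
[-0.0339 -0.0317  0.0004] spin 0.9016
[-0.0363 -0.029   0.0004] spin 0.9016
[-0.0385 -0.026   0.0004] spin 0.9016
[-0.0404 -0.0229  0.0004] spin 0.9016
[-0.0421 -0.0197  0.0004] spin 0.9016
[-0.0435 -0.0163  0.0004] spin 0.9016
[-0.0447 -0.0128  0.0004] spin 0.9016
[-0.0455 -0.0093  0.0004] spin 0.9016
[-0.0461 -0.0057  0.0004] spin 0.9016
[-0.0464 -0.002   0.0004] spin 0.9016
[-0.0464  0.0016  0.0004] spin 0.9016
[-0.0462  0.0053  0.0004] spin 0.9016
[-0.0456  0.0089  0.0004] spin 0.9016
[-0.0448  0.0125  0.0004] spin 0.9016
[-0.0436  0.0159  0.0004] spin 0.9016
board xyz [-0.2897  0.7269  0.2301]
```

Call:
{"name": "play_rows", "arguments": {
  "series": [
    {"translation":[-0.034,-0.032,0],"spin":0.9},
    {"translation":[-0.036,-0.029,0],"spin":0.9},
    {"translation":[-0.0385,-0.026,0],"spin":0.9},
    {"translation":[-0.04,-0.023,0],"spin":0.9},
    {"translation":[-0.042,-0.02,0],"spin":0.9}
  ],
  "jaw": 0.3
}}

```text
time: 0.6
tool_pos: [0.3744, 0.3911, 0.2307]
tcp_rot: [-1.281, -2.868, 0.001]
wrist_force: [1.2, -0.2, 0.4]
width: 0.654
```

Call:
{"name": "play_rows", "arguments": {
  "series": [
    {"translation":[-0.0435,-0.016,0],"spin":0.9},
    {"translation":[-0.0445,-0.013,0],"spin":0.9},
    {"translation":[-0.0455,-0.009,0],"spin":0.9},
    {"translation":[-0.046,-0.006,0],"spin":0.9},
    {"translation":[-0.0465,-0.002,0],"spin":0.9}
  ]
}}

```text
time: 1.1
tool_pos: [0.4594, 0.1752, 0.231]
tcp_rot: [-1.817, -2.563, 0.0]
wrist_force: [1.6, 0.7, 0.2]
width: 0.652
```

Call:
{"name": "play_rows", "arguments": {
  "series": [
    {"translation":[-0.0465,0.0015,0],"spin":0.9},
    {"translation":[-0.046,0.005,0],"spin":0.9},
    {"translation":[-0.0455,0.009,0],"spin":0.9},
    {"translation":[-0.045,0.0125,0],"spin":0.9},
    {"translation":[-0.0435,0.016,0],"spin":0.9}
  ]
}}

```text
time: 1.6
tool_pos: [0.5446, -0.0408, 0.2309]
tcp_rot: [-2.282, -2.159, 0.0]
wrist_force: [0.6, 1.0, -0.6]
width: 0.653
```

```bash
python3 -c "
from h import *
plan([0,.093,.110],3)"
```

```text
t 1.6 pos [ 0.5446 -0.0408  0.2309] goal [ 0.5451 -0.0399  0.11  ] yawerr deg -0.08 tilt [-4.e-04  2.e-04 -1.e+00] F [ 0.6  1.  -0.6] w 0.653
[0.0003 0.0001 0.0403] spin -0.0052
[0.0003 0.0001 0.0403] spin -0.0052
[0.0003 0.0001 0.0403] spin -0.0052
board xyz [-0.0004  0.0921  0.2309]
```

Call:
{"name": "play_rows", "arguments": {
  "series": [
    {"translation":[0,0,0.04],"spin":0},
    {"translation":[0,0,0.04],"spin":0},
    {"translation":[0.001,0,0.04],"spin":0},
    {"translation":[0,0,0.013],"spin":0},
    {"translation":[0,0,0],"spin":0}
  ]
}}

```text
time: 2.1
tool_pos: [0.5421, -0.0377, 0.0956]
tcp_rot: [-2.275, -2.16, 0.006]
wrist_force: [-0.4, -0.4, 0.5]
width: 0.65
```

```bash
python3 - <<'E'
from h import *
import cv2
plan([0,.093,.07],1)
b=np.load("b.npy")
P=world(b,[[-.035,.112,.084],[.035,.093,.072],[-.035,.093,.072]])
for n,(x,y,w,h) in {"side":(290,190,110,90),"top":(280,180,110,90)}.items():
    cv2.imwrite(f"pics/{n}1.png",cv2.resize(bot.read_camera(n)[y:y+h,x:x+w],None,fx=5,fy=5,interpolation=cv2.INTER_CUBIC))
    print(n,((proj(n,P)-[x,y])*5).round())
E
python3 -c "
import cv2
cv2.imwrite('pics/c1.png',cv2.resize(cv2.hconcat([cv2.imread('pics/side1.png'),cv2.imread('pics/top1.png')]),(800,327)))"
```

```text
t 2.1 pos [ 0.5421 -0.0377  0.0956] goal [ 0.5451 -0.0399  0.07  ] yawerr deg 0.12 tilt [-6.2e-03  7.0e-04 -1.0e+00] F [-0.4 -0.4  0.5] w 0.65
[-0.0021  0.0032  0.0255] spin 0.0246
board xyz [-0.0031  0.0951  0.0956]
side [[186. 245.]
 [317. 253.]
 [199. 284.]]
top [[263. 279.]
 [300. 174.]
 [293. 283.]]
```

View pics/side1.png

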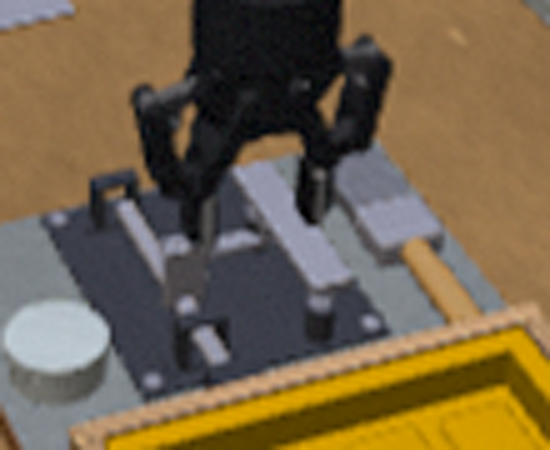

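The side crop shows both fingertips about where I expected: the left one near (205, 242), just on the mould side of the tab at (185, 250), and the right one near (318, 215), over the catch bar. I'll back off 3 mm and lower slowly.

Call:
{"name": "play_rows", "arguments": {
  "series": [
    {"translation":[-0.003,0.001,0.006],"spin":0},
    {"translation":[0,0,0.006],"spin":0},
    {"translation":[0,0,0.005],"spin":0},
    {"translation":[0,0,0],"spin":0},
    {"translation":[0,0,0],"spin":0}
  ]
}}

```text
time: 2.7
tool_pos: [0.5453, -0.0409, 0.0812]
tcp_rot: [-2.278, -2.163, 0.0]
wrist_force: [0.2, 0.5, 0.2]
width: 0.649
```

```bash
python3 -c "
from h import *
plan([0,.091,.064],1)"
```

```text
t 2.7 pos [ 0.5453 -0.0409  0.0812] goal [ 0.545  -0.0419  0.064 ] yawerr deg 0.13 tilt [-3.e-04  0.e+00 -1.e+00] F [0.2 0.5 0.2] w 0.649
[-0.001  -0.0003  0.0172] spin 0.0254
board xyz [0.0003 0.092  0.0812]
```

Call:
{"name": "play_rows", "arguments": {
  "series": [
    {"translation":[0,0,0.004],"spin":0},
    {"translation":[0,0,0.004],"spin":0},
    {"translation":[0,0,0.003],"spin":0},
    {"translation":[0,0,0],"spin":0},
    {"translation":[0,0,0],"spin":0}
  ]
}}

```text
time: 3.2
tool_pos: [0.5453, -0.041, 0.07]
tcp_rot: [-2.278, -2.163, 0.001]
wrist_force: [0.3, -0.3, 0.4]
width: 0.651
```

Call:
{"name": "play_rows", "arguments": {
  "series": [
    {"translation":[0,0,0.002],"spin":0},
    {"translation":[0,0,0],"spin":0},
    {"translation":[0,0,0],"spin":0}
  ]
}}

```text
time: 3.5
tool_pos: [0.5455, -0.041, 0.0683]
tcp_rot: [2.279, 2.163, -0.0]
wrist_force: [0.7, 0.4, 0.1]
width: 0.65
```

Call:
{"name": "play_rows", "arguments": {
  "series": [
    {"translation":[0,0,0.002],"spin":0},
    {"translation":[0,0,0],"spin":0},
    {"translation":[0,0,0],"spin":0}
  ]
}}

```text
time: 3.8
tool_pos: [0.5457, -0.041, 0.0667]
tcp_rot: [2.278, 2.163, 0.001]
wrist_force: [-0.7, 0.3, 1.9]
width: 0.648
```

Call:
{"name": "play_rows", "arguments": {
  "series": [
    {"translation":[0,0,0.002],"spin":0},
    {"translation":[0,0,0],"spin":0},
    {"translation":[0,0,0],"spin":0}
  ]
}}

```text
time: 4.1
tool_pos: [0.5458, -0.041, 0.0645]
tcp_rot: [2.278, 2.162, 0.001]
wrist_force: [-0.5, -0.2, 4.6]
width: 0.652
```

Call:
{"name": "play_rows", "arguments": {
  "series": [
    {"translation":[0,0,0.002],"spin":0},
    {"translation":[0,0,0],"spin":0},
    {"translation":[0,0,0],"spin":0}
  ]
}}

```text
time: 4.4
tool_pos: [0.5458, -0.041, 0.0625]
tcp_rot: [2.278, 2.163, 0.001]
wrist_force: [-1.1, -0.4, 4.4]
width: 0.655
```

Contact was at TCP z of about 0.067, so the catch is fully down at about 0.059.

Call:
{"name": "play_rows", "arguments": {
  "series": [
    {"translation":[0,0,0.002],"spin":0},
    {"translation":[0,0,0],"spin":0},
    {"translation":[0,0,0.0015],"spin":0},
    {"translation":[0,0,0],"spin":0},
    {"translation":[0,0,0],"spin":0}
  ]
}}

```text
time: 4.9
tool_pos: [0.5459, -0.041, 0.0598]
tcp_rot: [2.278, 2.162, 0.001]
wrist_force: [-3.3, 1.0, 9.6]
width: 0.65
```

Call:
{"name": "play_rows", "arguments": {
  "series": [
    {"translation":[0,0,0.001],"spin":0},
    {"translation":[0,0,0],"spin":0},
    {"translation":[0,0,0],"spin":0}
  ]
}}

```text
time: 5.2
tool_pos: [0.546, -0.041, 0.0596]
tcp_rot: [2.278, 2.162, 0.001]
wrist_force: [-5.2, 1.2, 14.9]
width: 0.649
```

At the stop (force climbing, z no longer dropping). I'll push along tool x now.

Call:
{"name": "play_rows", "arguments": {
  "series": [
    {"translation":[0.004,0,0],"spin":0},
    {"translation":[0.004,0,0],"spin":0},
    {"translation":[0.004,0,0],"spin":0},
    {"translation":[0.004,0,0],"spin":0},
    {"translation":[0,0,0],"spin":0}
  ]
}}

```text
time: 5.7
tool_pos: [0.5483, -0.0271, 0.0597]
tcp_rot: [2.274, 2.16, 0.001]
wrist_force: [-2.3, -7.5, 11.1]
width: 0.646
```

```bash
python3 -c "
from h import *
plan([0,.147,.0596],1)"
```

```text
t 5.7 pos [ 0.5483 -0.0271  0.0597] goal [0.548  0.014  0.0596] yawerr deg 0.17 tilt [ 0.0041 -0.0038 -1.    ] F [-2.3 -7.5 11.1] w 0.646
[ 0.041  -0.0024 -0.0001] spin 0.0342
board xyz [0.0025 0.106  0.0597]
```

Call:
{"name": "play_rows", "arguments": {
  "series": [
    {"translation":[0.004,0,0],"spin":0},
    {"translation":[0.004,0,0],"spin":0},
    {"translation":[0.004,0,0],"spin":0},
    {"translation":[0,0,0],"spin":0}
  ]
}}

```text
time: 6.1
tool_pos: [0.5489, -0.0153, 0.0597]
tcp_rot: [2.274, 2.16, 0.0]
wrist_force: [-1.0, -7.6, 10.8]
width: 0.651
```

The bolt is moving freely, with steady force.

Call:
{"name": "play_rows", "arguments": {
  "series": [
    {"translation":[0.004,0,0],"spin":0},
    {"translation":[0.004,0,0],"spin":0},
    {"translation":[0.004,0,0],"spin":0},
    {"translation":[0.004,0,0],"spin":0},
    {"translation":[0.002,0,0],"spin":0}
  ]
}}

```text
time: 6.6
tool_pos: [0.5499, 0.0024, 0.0597]
tcp_rot: [2.273, 2.16, -0.0]
wrist_force: [-2.3, -10.3, 11.6]
width: 0.652
```

Call:
{"name": "play_rows", "arguments": {
  "series": [
    {"translation":[0.003,0,0],"spin":0},
    {"translation":[0.002,0,0],"spin":0},
    {"translation":[0.002,0,0],"spin":0},
    {"translation":[0,0,0],"spin":0}
  ]
}}

```text
time: 7.0
tool_pos: [0.5503, 0.0095, 0.0597]
tcp_rot: [2.274, 2.16, 0.0]
wrist_force: [-2.0, -9.1, 10.5]
width: 0.652
```

Call:
{"name": "play_rows", "arguments": {
  "series": [
    {"translation":[0.002,0,0],"spin":0},
    {"translation":[0.001,0,0],"spin":0},
    {"translation":[0,0,0],"spin":0}
  ]
}}

```text
time: 7.3
tool_pos: [0.5505, 0.0125, 0.0597]
tcp_rot: [2.274, 2.16, 0.0]
wrist_force: [-1.6, -8.7, 11.2]
width: 0.654
```

Call:
{"name": "play_rows", "arguments": {
  "series": [
    {"translation":[0.002,0,0],"spin":0},
    {"translation":[0.001,0,0],"spin":0},
    {"translation":[0,0,0],"spin":0}
  ]
}}

```text
time: 7.6
tool_pos: [0.5506, 0.0141, 0.0597]
tcp_rot: [2.271, 2.16, -0.003]
wrist_force: [-1.8, -14.5, 11.0]
width: 0.65
```

Call:
{"name": "play_rows", "arguments": {
  "series": [
    {"translation":[0.0015,0,0],"spin":0},
    {"translation":[0,0,0],"spin":0},
    {"translation":[0,0,0],"spin":0}
  ]
}}

```text
time: 7.9
tool_pos: [0.5506, 0.0141, 0.0597]
tcp_rot: [2.269, 2.16, -0.005]
wrist_force: [-1.2, -18.9, 10.7]
width: 0.646
```

At its stop: force climbs while position stays put. Next I'll ease off the tab, lift, and check.

Call:
{"name": "play_rows", "arguments": {
  "series": [
    {"translation":[-0.003,0,0],"spin":0},
    {"translation":[-0.003,0,0],"spin":0},
    {"translation":[0,0,-0.006],"spin":0},
    {"translation":[0,0,-0.01],"spin":0},
    {"translation":[0,0,-0.02],"spin":0}
  ]
}}

```text
time: 8.4
tool_pos: [0.5456, 0.0134, 0.0919]
tcp_rot: [-2.275, -2.16, 0.007]
wrist_force: [0.5, -0.1, 0.5]
width: 0.648
```

Call:
{"name": "play_rows", "arguments": {
  "series": [
    {"translation":[0,0,-0.04],"spin":0},
    {"translation":[0,0,-0.04],"spin":0},
    {"translation":[0,0,-0.04],"spin":0},
    {"translation":[0,0,0],"spin":0},
    {"translation":[0,0,0],"spin":0}
  ]
}}

```text
time: 8.9
tool_pos: [0.5484, 0.0134, 0.2147]
tcp_rot: [2.278, 2.162, 0.001]
wrist_force: [-1.0, -0.0, -0.4]
width: 0.649
```

Run:
```python
from h import *
import cv2
b=np.load("b.npy");im=bot.read_camera("side");x,y,w,h=270,190,140,110
P=world(b,[[-.035,.161,.084],[.023,.071,.072],[.023,.071,.064],[.047,.071,.072],[.047,.071,.064]])
print(((proj("side",P)-[x,y])*5).round(), bot.read_state()["wrist_force"])
cv2.imwrite("pics/s2.png",cv2.resize(im[y:y+h,x:x+w],None,fx=5,fy=5,interpolation=cv2.INTER_CUBIC))
```

```text
[[253. 193.]
 [414. 283.]
 [414. 294.]
 [455. 272.]
 [454. 284.]] [-0.19260555  0.22360363 -0.35385716]
```

View pics/s2.png

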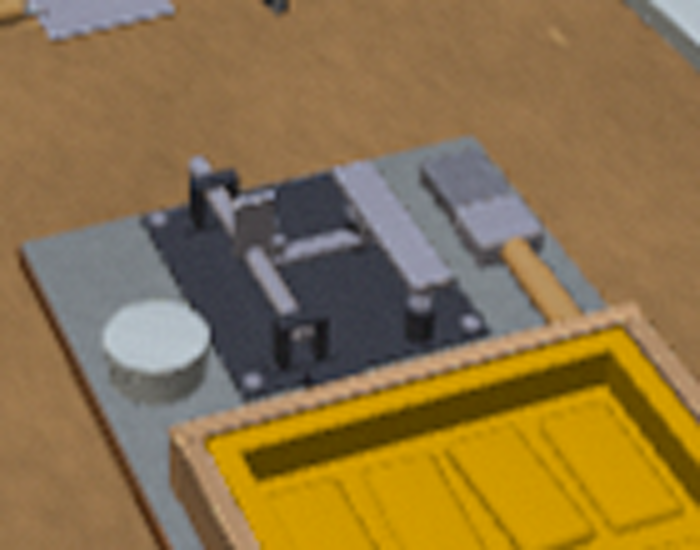

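The tab top is at (255, 195), against a predicted (253, 193) for 46 mm, and the nose is out of the keeper. The catch bar's near end at (414, 285) and (455, 275) fits the up position. I'll compare the bar against the first picture for height, and the loose things too.

Run:
```python
from h import *
import cv2
a=cv2.imread("pics/side0.png");b=bot.read_camera("side")
g=lambda i:cv2.cvtColor(i,cv2.COLOR_BGR2GRAY).astype(np.float32)
def sh(n,x,y,w,h):
    t=g(a)[y:y+h,x:x+w]; s=g(b)[y-3:y+h+3,x-3:x+w+3]
    r=cv2.matchTemplate(s,t,cv2.TM_CCOEFF_NORMED);_,v,_,l=cv2.minMaxLoc(r)
    print(n,np.array(l)-3,round(v,3),"unshifted",round(float(r[3,3]),3),"1 down",round(float(r[4,3]),3),"2 down",round(float(r[5,3]),3))
sh("catch end",345,228,20,22);sh("tin",285,245,32,30);sh("brush",355,215,28,35);sh("can",305,125,28,65);sh("cup",238,145,30,35);sh("jar",200,170,30,32);sh("knife",243,180,65,22);sh("offcut",420,410,65,40)
```

```text
catch end [0 0] 0.999 unshifted 0.999 1 down 0.911 2 down 0.749
tin [0 0] 0.999 unshifted 0.999 1 down 0.941 2 down 0.811
brush [0 0] 0.996 unshifted 0.996 1 down 0.846 2 down 0.559
can [0 0] 0.672 unshifted 0.672 1 down 0.653 2 down 0.623
cup [0 0] 0.997 unshifted 0.997 1 down 0.82 2 down 0.54
jar [0 0] 0.999 unshifted 0.999 1 down 0.947 2 down 0.844
knife [0 0] 0.995 unshifted 0.995 1 down 0.761 2 down 0.388
offcut [0 0] 0.997 unshifted 0.997 1 down 0.884 2 down 0.655
```

```bash
python3 -c "
from workcell import bot
print(bot.finish_job())"
```

```text
the job is handed in; nothing more can be done
None
```

I pressed the catch bar down to its stop with one fingertip, at about 10–15 N. Keeping it held, I pushed the bolt by its tab with the other until the force climbed and it moved no further. I then backed off 6 mm, lifted clear and handed the job in with about 9 s on the robot's clock. Handing in gives no verdict.

- **Bolt:** in the last picture the tab is within about half a camera pixel of where it should be for 46 mm drawn, and the nose is out of the keeper.
- **Catch bar:** it matches its original raised position, with no shift and a match of 0.999.
- **Loose things:** the tin, brush, cup, jar, knife and offcut show no shift. The can scored only 0.67 at zero shift, probably because the gripper was in front of it in that view. That check is inconclusive, but by my estimate the arm passed about 0.25 m from the can.
- **Robot:** the wrist force was about zero before I handed in.

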